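Set the flow selector lever through its gate to the green slot

ROBOT

A 7-joint arm with a two-finger parallel gripper is mounted at the origin on the work surface. World frame = base frame: x ahead of the robot, y to its left, z up, the work surface at z = 0. Lengths are in m, angles in rad, forces in N, time in s.
With the tool pointing down it reaches from about 0.35 to 0.775 m from the base axis. Payload 3.1 kg.
Tool frame: the origin (TCP) lies midway between the tips of the shut fingers; the grasp point (between the pads) lies 19 mm behind it; z points along the fingers, x is the direction in which the jaws open and shut, and the axes are right-handed (so a half turn about z gives the same grasp; the last joint's range is limited). The gripper opens to 85 mm and grips with 20 to 120 N. Pads are 22 mm wide; open, the fingers measure 114 mm over their backs; the gripper's body (76 mm by 85 mm) begins 54 mm behind the grasp point. The pads swing forward as they close: fully open they stand 13 mm farther back than shut.
Start: joints at [1.29, 0.311, 0.014, 1.512, -0.004, 1.319, -0.027], TCP at [0.13, -0.534, 0.203] pointing down, gripper open.
Joint ranges: [-2.7, 2.7], [-0.3, 1.91], [-1.27, 1.3], [0.12, 2.57], [-1.44, 4.58], [0.2, 2.03], [-3.05, 3.05]. Speed limits (rad/s): [2.79, 2.79, 3.14, 3.14, 3.14, 3.14, 3.14].

INTERFACE

Orientations are given as a 3x3 rotation matrix whose columns are the frame's x, y, z axes.
In Python, from station import ctrl gives the robot as it stands.
- The arm moves only by the shell command python3 -m jog 'ROWS' [OPENING] [FORCE]. ROWS is text: rows parted by semicolons, each of 4 numbers parted by spaces: the shift along the world's x, y, z in m, then the turn about the world's z in degrees. In form: x y z yaw; .... A call has 1 to 12 rows; each row shifts and turns the commanded pose from where the row before left it; what a row does not reach is not made up. A row lasts 1/10 s, in which the tool goes at most 50 mm and 8.59 degrees, less where a joint would pass 70% of its speed; a pose out of reach is approached as far as the arm can. A call with a gripper value outside its range is refused whole. OPENING is the opening, from -1 (shut) to 1 (fully open), set as the call begins (- or left out, the last holds). The fingers move at their own pace and stop on an object; FORCE is the grip in N (left out, the last holds). Time passes only in rows, so rows that do not move let the fingers close. It gives the time, the measured TCP pose, the force and the opening at its end, in the units of the state.
- ctrl.state(): the state, without advancing time (a new reading comes with each control period).
- ctrl.capture(name): name is "scene" or "top" or "wrist"; returns a dict with "pixels" (480x640x3 uint8, blue, green, red), "range_z" (480x640 float32, m along the optical axis (not along the pixel's ray), 0 where there is no reading), "fx", "fy", "cx", "cy" (pixels), "k1" (the pictures are not rectified: a ray, as slopes to the right and down, at radius r is drawn at 1 + k1 r^2 times it, then the intrinsics apply), "rvec" (rotation vector, rad) and "tvec" (3), from world to camera coordinates, as OpenCV has them. Camera axes: x right, y down, z forward; pixel columns grow to the right and rows downward; lengths in m; the calibration is good to about 2 mm. A picture is of the moment at which its call begins.
- ctrl.job_done(): hands the job in, once; it reports no verdict.
The state is a dict: "t": time; "joint_positions": joint angles; "joint_velocities": joint speeds; "tau": joint torques, N m; "tool_pos": TCP position; "tool_rot": TCP orientation; "ft_force": force on the tool from outside, world axes, zero at the start; "torque": the same for the moment, N m; "gripper_width": finger opening in m.
Only numpy, scipy, OpenCV 4.12 (cv2) and the standard library are available. Lean on these libraries where they do the work, as an engineer would, in place of code of your own. Each camera call takes 0.05 s, during which the arm holds its last target. There are 200 camera calls.

TASK

Push the ball-topped lever of the water-flow selector out of its parking slot, along the cross channel and fully home into the slot marked by the green disc, and leave it there. Only push it, with the fingertips or the outside of the fingers: never take the ball or the stick between the fingers, and do not force it hard against the gate. Leave the other things on the shelf where they are.

Things in the scene. Friction and masses are not known exactly. Their poses are not given: they have to be found in the camera images.
- selector: fixed water-flow selector: grey box 116 (x) x 140 (y) x 70 mm high with an aluminium gate plate on top. Origin under its centre; x points away from the robot (turned by up to 0.5 rad), y left, z up. Low stubs stick out 30 mm from its far and right sides
- gate (a point): centre of the gate plate's top, 70 mm up. Slots in the plate, 13 mm wide, selector axes: a cross channel along y from -30.5 to +30.5 mm; at y = +24 and -24 mm slots run from it both ways to x = +24 and -24 mm (four corner slots); at y = 0 the parking slot runs only to x = -24 mm; opposite it the channel wall is closed
- knob (a point): centre of the black ball, 32 mm across, on the lever, a 9 mm stick that pivots all ways 8 mm above the shelf under the gate's centre. Ball centre 120 mm from the pivot (128 mm up when upright, 114 in a corner slot); stick bare for 34 mm below it. 1.5 to 3 N moves it; it stays where left. The gate stops the ball 34 to 38 mm fore or aft, 40 to 48 mm sideways. Starts in the parking slot
- neck (a point): point on the lever's stick, 28 mm below the ball's centre
- lever_fore (a joint): lean of the lever towards selector +x, rad; 0 upright (in the cross channel), about +0.31 or -0.31 fully home in a far or near slot; starts between -0.29 and -0.20
- lever_side (a joint): lean of the lever towards selector +y (left), rad; 0 in the middle, about +0.37 or -0.37 in line with the left or right slots
- green_disc: flat green disc, 26 mm across, 3 mm thick, fixed on the gate plate beyond the end of one corner slot, marking it; origin under its centre. Which disc marks which corner changes. It lies 34 mm ahead of or behind the gate's centre (selector x) and 44 mm left or right of it (y). With the lever fully home in this slot the ball's centre is right above the disc, about 44 mm over the plate
- red_disc: flat red disc, 26 mm across, 3 mm thick, fixed on the gate plate beyond the end of one corner slot, marking it; origin under its centre. Which disc marks which corner changes. It lies 34 mm ahead of or behind the gate's centre (selector x) and 44 mm left or right of it (y). With the lever fully home in this slot the ball's centre is right above the disc, about 44 mm over the plate
- blue_disc: flat blue disc, 26 mm across, 3 mm thick, fixed on the gate plate beyond the end of one corner slot, marking it; origin under its centre. Which disc marks which corner changes. It lies 34 mm ahead of or behind the gate's centre (selector x) and 44 mm left or right of it (y). With the lever fully home in this slot the ball's centre is right above the disc, about 44 mm over the plate
- yellow_disc: flat yellow disc, 26 mm across, 3 mm thick, fixed on the gate plate beyond the end of one corner slot, marking it; origin under its centre. Which disc marks which corner changes. It lies 34 mm ahead of or behind the gate's centre (selector x) and 44 mm left or right of it (y). With the lever fully home in this slot the ball's centre is right above the disc, about 44 mm over the plate
- tweezer: loose stainless steel tweezer lying flat, 210 mm long (along its x), 20 mm wide, 9 mm high; origin under its middle; bystander
- feeding_ring: loose red plastic feeding ring lying flat, 90 mm across, 10 mm high; origin under its centre; bystander
- cup_holder: loose grey suction-cup holder, 44 mm across, 40 mm high, standing on its cup; origin under its centre; bystander
- dropper_bottle: loose empty clear dropper bottle with white twist cap, 32 mm across, 88 mm high, upright; origin under its centre; bystander
- food_jar: loose fish-food jar with orange cap, 56 mm across, 75 mm high, upright; origin under its centre; bystander
- scraper: loose black and blue magnetic glass scraper, 42 x 75 x 32 mm high; origin under its centre; bystander
Not all that is in view belongs to the job. What is shaped like the selector but purple is not meant.

How it is judged:
At the end, for the whole second after the job is handed in: the lever rests fully home in the slot marked green: the ball's centre stands over the green disc, within 10 mm horizontally, and the lever is still (horizontal distance between knob and green_disc below 0.01 m and velocity of joint lever_fore between -0.05 and 0.05 rad/s and velocity of joint lever_side between -0.05 and 0.05 rad/s); the robot touches nothing.
It fails at once if the ball or the stick is taken between the fingers (the point between the finger pads comes within 18 mm of the ball's centre or 8 mm of the stick's neck) instead of being pushed (distance between the grasp point and knob below 0.018 m or distance between the grasp point and neck below 0.008 m).
It fails at once if the lever is forced hard (fingers press on the selector and its lever with more than 50 N) (contact force between the fingers and selector above 50 N).
It fails at once if another thing on the shelf is moved by more than 15 mm, or lifted (distance of any of tweezer, feeding_ring, cup_holder, dropper_bottle, food_jar, scraper from where it was at the start of the episode above 0.015 m).
It also fails if it takes over 45 s, if anything falls off the work surface, if the arm or the gripper's body presses on something with over 40 N, if the wrist force passes 120 N, or if a joint passes its speed limit or range.

## Working session

There is one attempt and no reset: what is moved stays moved. The work goes in short steps, Python scripts to look and compute and a shell command to move; the robot and the scene stay as the last step left them, time stands still between calls to the robot, and variables do not carry over. Pictures are saved under pics/ and viewed, about 8 in all and at most 12, crops included, and the job is handed in when it is done.

```bash
mkdir -p pics; ls; cat > h.py <<'E'
import numpy as np, cv2
from station import ctrl
def cap(n,f=None):
    c=ctrl.capture(n)
    if f: cv2.imwrite('pics/'+f,c['pixels'])
    return c
def ray(c,u,v):
    d=np.array([c['k1'],0,0,0,0],float)
    K=np.array([[c['fx'],0,c['cx']],[0,c['fy'],c['cy']],[0,0,1]])
    p=cv2.undistortPoints(np.array([[[u,v]]],float),K,np.array([c['k1'],0,0,0.]))[0,0]
    R=cv2.Rodrigues(np.array(c['rvec'],float))[0]; t=np.array(c['tvec'],float).ravel()
    return R,t,np.array([p[0],p[1],1.])
def atz(c,u,v,z):
    R,t,d=ray(c,u,v); o=-R.T@t; w=R.T@d
    return o+w*(z-o[2])/w[2]
def atdepth(c,u,v):
    R,t,d=ray(c,u,v); z=c['range_z'][int(round(v)),int(round(u))]
    return R.T@(d*z-t)
def proj(c,P):
    R=cv2.Rodrigues(np.array(c['rvec'],float))[0]; q=R@np.array(P)+np.array(c['tvec'],float).ravel()
    x,y=q[:2]/q[2]; s=1+c['k1']*(x*x+y*y)
    return c['fx']*x*s+c['cx'],c['fy']*y*s+c['cy']
E
python3 - <<'E'
from h import *
import pickle
a={n:cap(n,n+'0.png') for n in('scene','top')}
pickle.dump(a,open('a.pkl','wb'))
for n in a:
    c=a[n];R=cv2.Rodrigues(np.array(c['rvec'],float))[0];print(n,c['fx'],c['k1'],-R.T@np.array(c['tvec']).ravel())
s=ctrl.state();print(s['t'],s['tool_pos'],s['tool_rot'],s['gripper_width'])
E
```

```text
pics
scene 542.681205365051 -0.054634856998205306 [0.94197976 0.72299539 0.95067036]
top 441.3614144151814 -0.10067666593526553 [ 0.34552784 -0.00211838  1.24075341]
0.1 [ 0.12994084 -0.53370632  0.20234393] [[ 2.36595263e-01 -9.71608124e-01 -5.78837129e-04]
 [-9.71606053e-01 -2.36595955e-01  2.00774935e-03]
 [-2.08769610e-03  8.73776717e-05 -9.99997817e-01]] 0.08515394225107938
```

View pics/scene0.png

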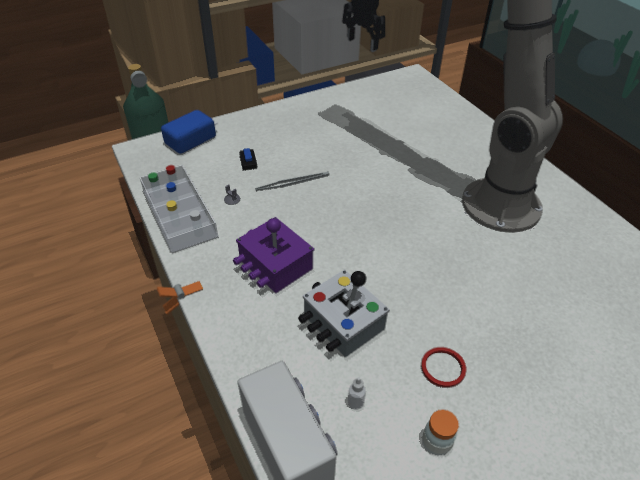

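View pics/top0.png

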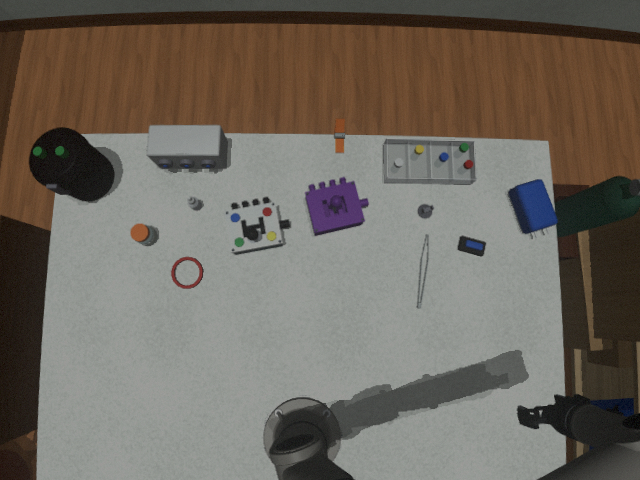

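The scene shows the grey selector (top image pixel 255,226) and a purple look-alike at (335,205). There are also green dots at (464,147) in the tray and (38/60,151) on the black object. The green disc on the grey selector is at (239,242), the near-left corner. Next I'll measure it and check in one close crop.

```bash
python3 - <<'E'
from h import *
import pickle
a=pickle.load(open('a.pkl','rb'))
rng={'green':(45,80),'red':(172,8),'blue':(100,125),'yellow':(20,34)}
roi={'top':(220,185,290,260),'scene':(300,265,390,355)}
P={}
for n in a:
    c=a[n];x0,y0,x1,y1=roi[n];hsv=cv2.cvtColor(c['pixels'],cv2.COLOR_BGR2HSV).astype(int)
    for k,(l,h) in rng.items():
        H=hsv[...,0];m=((H>=l)&(H<=h)) if l<h else ((H>=l)|(H<=h))
        m=m&(hsv[...,1]>110)&(hsv[...,2]>70)
        z=np.zeros_like(m);z[y0:y1,x0:x1]=1;m&=z
        v,u=np.nonzero(m);p=atz(c,u.mean(),v.mean(),.073);P[n,k]=p
        print(n,k,len(u),u.mean().round(1),v.mean().round(1),p.round(4),atdepth(c,u.mean(),v.mean()).round(4))
    m=hsv[...,2]<45
    z=np.zeros_like(m);z[y0:y1,x0:x1]=1;m&=z
    Q={k:P[n,k][:2] for k in rng}
    ctr=sum(Q.values())/4
    # blue far-left, red far-right, green near-left, yellow near-right
    x=(Q['blue']+Q['red']-Q['green']-Q['yellow']);y=(Q['blue']+Q['green']-Q['red']-Q['yellow'])
    print(n,'ctr',ctr,'dx',np.linalg.norm(x)/2,'dy',np.linalg.norm(y)/2,'yaw',np.arctan2(x[1],x[0]),np.arctan2(-y[0],y[1]))
c=a['scene']['pixels'][245:365,280:410];c2=a['top']['pixels'][180:270,210:300]
cv2.imwrite('pics/crop.png',np.hstack([cv2.resize(c,(433,400),interpolation=2),cv2.resize(c2,(360,400),interpolation=2)]))
E
```

```text
scene green 83 371.9 306.3 [0.5211 0.1756 0.073 ] [0.5188 0.1725 0.0681]
scene red 81 319.0 296.3 [0.6046 0.1029 0.073 ] [0.6047 0.103  0.0731]
scene blue 100 347.0 323.5 [0.5876 0.1895 0.073 ] [0.5885 0.1908 0.0753]
scene yellow 78 343.7 280.8 [0.5385 0.0901 0.073 ] [0.5369 0.0876 0.0696]
scene ctr [0.56297214 0.13952304] dx 0.06761527596353373 dy 0.08774255859585826 yaw 0.1988922060123119 0.19737847714750156
top green 47 238.7 241.9 [0.5193 0.1743 0.073 ] [0.519  0.174  0.0752]
top red 55 266.7 211.4 [0.6037 0.1015 0.073 ] [0.6039 0.1016 0.0723]
top blue 56 234.8 217.4 [0.5862 0.1874 0.073 ] [0.5874 0.1883 0.0674]
top yellow 58 271.0 235.7 [0.5374 0.088  0.073 ] [0.5375 0.0881 0.0722]
top ctr [0.56166414 0.13781643] dx 0.0679534867193445 dy 0.08793023225639732 yaw 0.19701024693598998 0.203715516252371
```

View pics/crop.png

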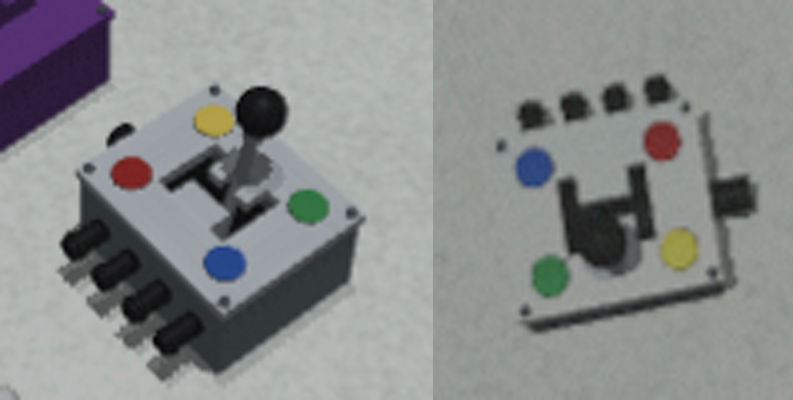

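The crop confirms it: grey selector centre (0.5623, 0.1387), yaw about 0.199, disc spacing 68 x 88 mm as specified. The green disc is in the near-left corner and the ball is in the near parking slot. I'll shut the fingers and move in over the robot side.

```bash
python3 -m jog '0.036 0.026 0 -2.3; 0.036 0.026 0 0; 0.036 0.026 0 0; 0.036 0.026 0 0; 0.036 0.026 0 0; 0.036 0.026 0 0; 0.036 0.026 0 0; 0.038 0.022 0 0' -1 20
python3 -m jog '0.006 0.045 0 0; 0.006 0.045 0 0; 0.006 0.045 0 0; 0.006 0.045 0 0; 0.006 0.045 0 0; 0.006 0.045 0 0; 0.006 0.045 0 0; 0.006 0.045 0 0; 0.006 0.045 0 0; 0.006 0.045 0 0; 0 0 0 0; 0 0 0 0'
```

```text
t: 0.9
tool_pos: [0.4209, -0.3286, 0.203]
tool_rot: [[0.198, -0.98, -0.001], [-0.98, -0.198, 0.001], [-0.001, 0.001, -1.0]]
ft_force: [0.8, 0.2, 0.0]
gripper_width: -0.0
t: 2.1
tool_pos: [0.4795, 0.1208, 0.2028]
tool_rot: [[0.201, -0.98, -0.001], [-0.98, -0.201, -0.0], [0.0, 0.001, -1.0]]
ft_force: [-0.4, -1.2, -0.4]
gripper_width: -0.0002
```

```bash
python3 -m jog '0 0.001 -0.03 0; 0 0 -0.03 0; 0 0 -0.03 0; 0 0 -0.012 0; 0 0 0 0; 0.01 0.002 0 0; 0.01 0.002 0 0; 0.01 0.002 0 0; 0.005 0.001 0 0; 0.005 0.001 0 0; 0.005 0.001 0 0; 0 0 0 0'
python3 - <<'E'
from h import *
b=cap('scene');t=cap('top')
cv2.imwrite('pics/c2.png',np.hstack([cv2.resize(b['pixels'][235:365,270:410],(430,400)),cv2.resize(t['pixels'][170:270,205:300],(370,400))]))
E
```

```text
t: 3.3
tool_pos: [0.5298, 0.131, 0.1069]
tool_rot: [[0.197, -0.98, 0.009], [-0.98, -0.197, 0.001], [0.0, -0.009, -1.0]]
ft_force: [-4.2, -1.7, 17.2]
gripper_width: -0.0002
```

View pics/c2.png

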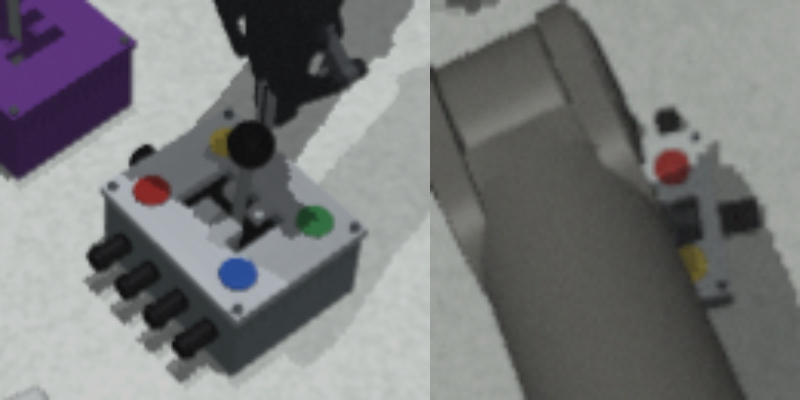

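```bash
cat >> h.py <<'E'
C=np.array([.5623,.1387]);ex=np.array([.980,.198]);ey=np.array([-.198,.980])
def sel(p): d=np.array(p[:2])-C; return (1000*np.array([d@ex,d@ey])).round(1)
E
python3 - <<'E'
from h import *
b=cap('scene');w=cap('wrist')
for z in(.12,.124,.128): print(z,sel(atz(b,351.4,281.8,z)))
print(sel(atdepth(b,351.4,281.8)),atdepth(b,351.4,281.8))
s=ctrl.state();print(sel(s['tool_pos']),s['tool_pos'],s['ft_force'],s['torque'])
v=cv2.resize(b['pixels'][170:340,280:420],(494,600),interpolation=2)
cv2.imwrite('pics/c3.png',np.hstack([v,cv2.resize(w['pixels'],(300,225)).repeat(1,0) if 0 else cv2.copyMakeBorder(cv2.resize(w['pixels'],(304,228)),0,372,0,0,0)]))
E
```

```text
0.12 [-15.5  -2.4]
0.124 [-13.1   0. ]
0.128 [-10.6   2.4]
[-3.6  9.4] [0.55689456 0.14719961 0.13959237]
[-33.4  -1.2] [0.52978516 0.13091955 0.10694544] [-3.38572695 -2.020678   18.11435791] [-0.26105438  0.60485434  0.00137977]
```

View pics/c3.png

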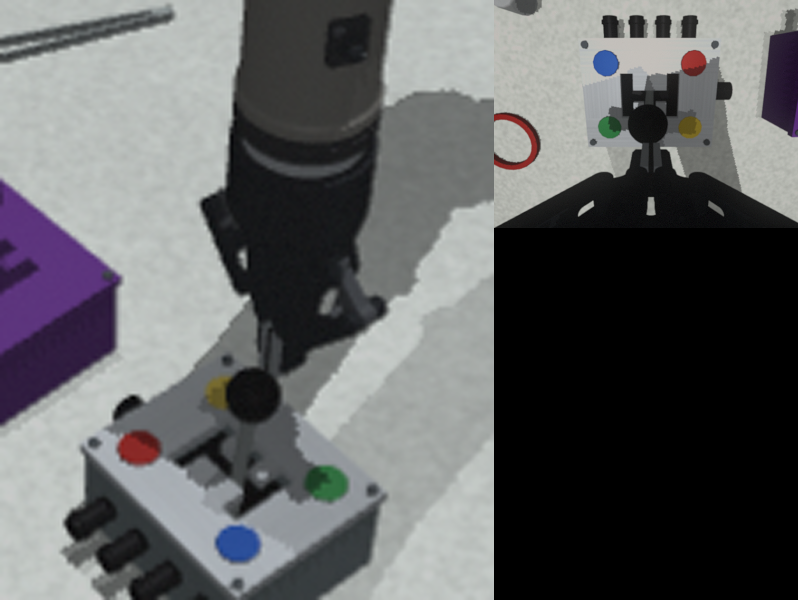

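```bash
python3 -m jog '-0.01 -0.002 0 0; -0.01 -0.002 0 0; 0 0 0 0; 0 0 0 0'
python3 - <<'E'
from h import *
b=cap('scene');w=cap('wrist')
s=ctrl.state();print(s['joint_positions'],sel(s['tool_pos']),s['tool_pos'],s['ft_force'],s['torque'])
print('tip proj',proj(b,s['tool_pos']),proj(w,s['tool_pos']))
v=cv2.resize(b['pixels'][230:340,300:400],(545,600),interpolation=2)
cv2.imwrite('pics/c4.png',np.hstack([v,cv2.copyMakeBorder(w['pixels'][100:350,200:450],0,350,0,0,0)]))
E
```

```text
t: 3.9
tool_pos: [0.5049, 0.1254, 0.101]
tool_rot: [[0.197, -0.98, -0.0], [-0.98, -0.197, -0.0], [0.0, 0.001, -1.0]]
ft_force: [0.4, 0.0, -0.9]
gripper_width: 0.0002
[ 0.11221382  0.37909529 -0.50079317  1.72891028  0.20218803  1.08527838
 -1.82581905] [-58.5  -1.6] [0.50529294 0.1255326  0.10100548] [-0.85004455  0.34664664 -0.44367828] [0.01914319 0.00082167 0.04665203]
tip proj (np.float64(366.7175713000712), np.float64(277.9997346850723)) (np.float64(330.1840361133467), np.float64(293.0817125032172))
```

View pics/c4.png

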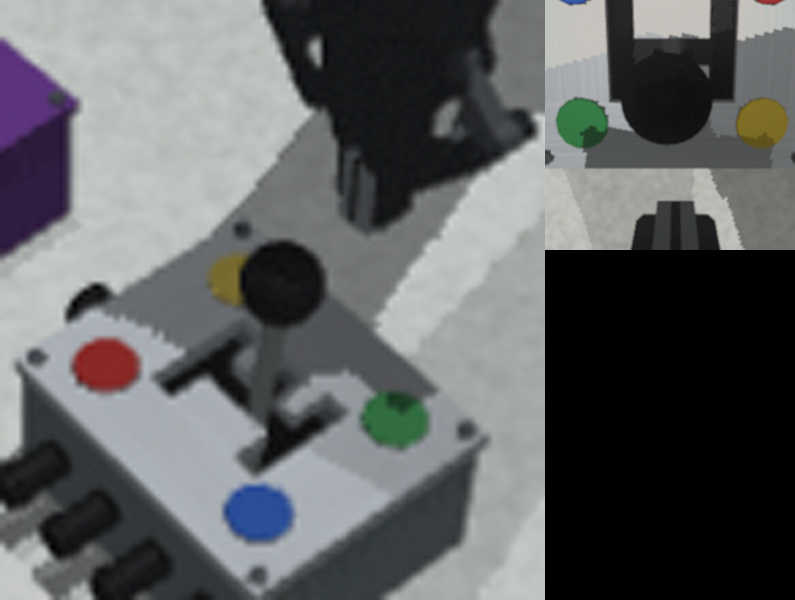

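```bash
cat >> h.py <<'E'
def cloud(c):
    K=np.array([[c['fx'],0,c['cx']],[0,c['fy'],c['cy']],[0,0,1]])
    v,u=np.mgrid[0:480,0:640];p=cv2.undistortPoints(np.stack([u,v],-1).reshape(-1,1,2).astype(float),K,np.array([c['k1'],0,0,0.]))[:,0]
    z=c['range_z'].ravel();g=z>0;q=np.c_[p,np.ones(len(p))]*z[:,None]
    R=cv2.Rodrigues(np.array(c['rvec'],float))[0]
    return ((q-np.array(c['tvec'],float).ravel())@R)[g]
def selc(P): d=P[:,:2]-C; return np.c_[d@ex,d@ey,P[:,2]]*1000
E
python3 - <<'E'
from h import *
s=ctrl.state();T=np.append(sel(s['tool_pos']),s['tool_pos'][2]*1000)
for n in('scene','wrist'):
    c=cap(n);P=selc(cloud(c))
    # ball fit
    B=P[(np.abs(P[:,0]+12)<25)&(np.abs(P[:,1])<25)&(P[:,2]>112)&(P[:,2]<150)]
    if len(B)>20:
        A=np.c_[2*B,np.ones(len(B))];r=np.linalg.lstsq(A,(B**2).sum(1),rcond=None)[0]
        print(n,len(B),'ball',r[:3].round(1),'R',np.sqrt(r[3]+r[:3]@r[:3]).round(1),'max',B.max(0).round(1))
    Q=P-T
    for z in range(-10,110,10):
        m=(Q[:,2]>=z)&(Q[:,2]<z+10)&(np.abs(Q[:,0])<60)&(np.abs(Q[:,1])<70)&(P[:,0]<-36)
        if m.sum()>3: print(n,z,m.sum(),Q[m].min(0).round(),Q[m].max(0).round())
E
```

```text
scene 204 ball [-10.4   2.5 128.2] R 14.8 max [  5.1  18.2 143.5]
scene 30 34 [ -5. -11.  31.] [12. 13. 40.]
scene 40 44 [ -5. -12.  40.] [13. 15. 50.]
scene 50 43 [  0. -12.  50.] [13. 15. 60.]
scene 60 23 [ 6. -5. 61.] [13. 17. 70.]
scene 70 92 [-12. -32.  70.] [17. 33. 80.]
scene 80 116 [-12. -41.  80.] [15. 39. 90.]
scene 90 116 [-14. -48.  90.] [ 19.  49. 100.]
scene 100 126 [  1. -58. 100.] [ 19.  57. 110.]
wrist 6680 ball [-11.5   1.3 128.2] R 15.6 max [  4.4  17.1 145.4]
wrist 30 587 [  6. -14.  32.] [12. 14. 40.]
wrist 40 1133 [  6. -14.  40.] [12. 14. 50.]
wrist 50 1317 [  6. -14.  50.] [12. 14. 60.]
wrist 60 1622 [-11. -18.  60.] [13. 18. 70.]
wrist 70 4900 [-12. -35.  70.] [15. 35. 80.]
wrist 80 12123 [-11. -42.  80.] [15. 42. 90.]
wrist 90 10750 [ -8. -52.  90.] [ 19.  51. 100.]
wrist 100 16619 [  1. -57. 100.] [ 19.  59. 110.]
```

The depth data explains the contact. The physical fingertips end about 31 mm above the reported TCP, so the tip rode up over the ball, which is now near x=-11. I'll go lower and push with the finger's side.

```bash
python3 -m jog '0 0 -0.01 0; 0 0 -0.01 0; 0 0 -0.007 0; 0 0 0 0; 0 0 0 0'
python3 -m jog '0.005 0.001 0 0; 0.005 0.001 0 0; 0.005 0.001 0 0; 0.004 0.001 0 0; 0.004 0.001 0 0; 0.003 0.001 0 0; 0 0 0 0; 0 0 0 0'
cat > ball.py <<'E'
from h import *
s=ctrl.state();print('tool',sel(s['tool_pos']),s['tool_pos'][2].round(4),'F',np.round(s['ft_force'],1))
from scipy.optimize import least_squares
for n in('scene','wrist'):
    P=selc(cloud(cap(n)));T=sel(s['tool_pos'])
    m=(np.abs(P[:,0])<62)&(np.abs(P[:,1])<72)&(P[:,2]>104)&(P[:,2]<150)
    m&=~((np.abs(P[:,0]-T[0])<13)&(np.abs(P[:,1]-T[1])<17))
    B=P[m]
    if len(B)<30: print(n,len(B));continue
    f=least_squares(lambda c:np.linalg.norm(B-c,axis=1)-16,np.r_[B.mean(0)[:2],115],loss='soft_l1')
    print(n,len(B),f.x.round(1),np.median(np.abs(f.fun)).round(2))
E
python3 ball.py
```

```text
t: 4.6
tool_pos: [0.5049, 0.1256, 0.0739]
tool_rot: [[0.198, -0.98, -0.001], [-0.98, -0.198, -0.0], [-0.0, 0.001, -1.0]]
ft_force: [0.8, 0.1, -0.6]
gripper_width: -0.0
t: 5.4
tool_pos: [0.5314, 0.1317, 0.0742]
tool_rot: [[0.198, -0.98, 0.0], [-0.98, -0.198, 0.0], [-0.0, -0.0, -1.0]]
ft_force: [0.3, -0.4, 0.2]
gripper_width: 0.0004
tool [-31.7  -0.8] 0.0742 F [ 0.3 -0.4  0.2]
scene 226 [ -4.9   1.6 127.4] 0.9
wrist 9992 [ -1.    0.6 152.1] 4.05
```

```bash
python3 -m jog '0.002 0 0 0; 0.002 0.001 0 0; 0.001 0 0 0; 0 0 0 0; 0 0 0 0'; python3 ball.py
```

```text
t: 6.0
tool_pos: [0.5363, 0.1327, 0.0743]
tool_rot: [[0.197, -0.98, 0.0], [-0.98, -0.197, 0.0], [-0.0, -0.0, -1.0]]
ft_force: [-1.1, 0.2, 1.6]
gripper_width: 0.0004
tool [-26.7  -0.8] 0.0743 F [-1.1  0.2  1.6]
scene 222 [  0.    1.7 127.4] 0.94
wrist 9986 [  3.8   0.5 152.1] 4.01
```

```bash
python3 -m jog '-0.015 -0.003 0 0; 0 0 0.02 0; 0.004 -0.02 0 0; 0.004 -0.02 0 0; 0.004 -0.02 0 0; 0 0 0 0; 0.014 0.003 0 0; 0.014 0.003 0 0; 0.014 0.003 0 0; 0 0 0 0; 0 0 -0.02 0; 0 0 0 0'; python3 ball.py
```

```text
t: 7.3
tool_pos: [0.5722, 0.0789, 0.0719]
tool_rot: [[0.199, -0.98, -0.006], [-0.98, -0.199, -0.001], [-0.001, 0.006, -1.0]]
ft_force: [-0.4, -0.5, -0.8]
gripper_width: 0.0004
tool [ -2.2 -60.5] 0.0719 F [-0.4 -0.5 -0.8]
scene 225 [  0.7   0.6 127.3] 0.99
wrist 10697 [  0.4   0.4 128.2] 0.61
```

```bash
python3 -m jog '0 0 0.002 0; -0.002 0.010 0 0; -0.002 0.010 0 0; -0.002 0.010 0 0; -0.001 0.005 0 0; -0.001 0.005 0 0; -0.001 0.005 0 0; -0.001 0.005 0 0; -0.001 0.005 0 0; -0.001 0.005 0 0; 0 0 0 0; 0 0 0 0'; python3 ball.py
```

```text
t: 8.6
tool_pos: [0.5627, 0.1394, 0.0761]
tool_rot: [[0.198, -0.98, -0.001], [-0.98, -0.198, 0.001], [-0.001, 0.001, -1.0]]
ft_force: [0.1, -1.1, -0.2]
gripper_width: 0.0
tool [0.5 0.6] 0.0761 F [ 0.1 -1.1 -0.2]
scene 201 [  0.2  30.4 123.7] 0.82
wrist 5206 [1.000e-01 2.990e+01 1.247e+02] 0.38
```

Everything is as predicted: the ball is at y=30, an offset of 30 mm from the tool. Push another 13 mm.

```bash
python3 -m jog '-0.001 0.004 0 0; -0.001 0.004 0 0; -0.001 0.003 0 0; 0 0.002 0 0; 0 0 0 0; 0 0 0 0'; python3 ball.py
```

```text
t: 9.3
tool_pos: [0.5598, 0.1519, 0.0763]
tool_rot: [[0.198, -0.98, -0.0], [-0.98, -0.198, 0.0], [-0.0, 0.0, -1.0]]
ft_force: [0.2, -1.6, -0.7]
gripper_width: 0.0002
tool [ 0.2 13.5] 0.0763 F [ 0.2 -1.6 -0.7]
scene 214 [  0.3  42.8 119.6] 0.79
wrist 5345 [1.000e-01 4.220e+01 1.207e+02] 0.38
```

```bash
python3 -m jog '0.003 -0.012 0 0; 0 0 0.02 0; 0.016 0.003 0 0; 0.016 0.003 0 0; 0.016 0.004 0 0; 0 0 0 0; -0.003 0.014 0 0; -0.003 0.014 0 0; -0.003 0.014 0 0; 0 0 0 0; 0 0 -0.021 0; 0 0 0 0'; python3 ball.py
```

```text
t: 10.6
tool_pos: [0.5998, 0.1906, 0.0728]
tool_rot: [[0.198, -0.98, -0.005], [-0.98, -0.198, -0.003], [0.002, 0.006, -1.0]]
ft_force: [0.2, -1.1, -0.4]
gripper_width: 0.0
tool [47.  43.4] 0.0728 F [ 0.2 -1.1 -0.4]
scene 74 [ 12.6  48.9 135.5] 5.35
wrist 2313 [ 47.3  43.  141.8] 3.79
```

```bash
python3 -m jog '0 0 0.002 0; -0.010 -0.002 0 0; -0.005 -0.001 0 0; -0.005 -0.001 0 0; -0.005 -0.001 0 0; -0.005 -0.001 0 0; -0.005 -0.001 0 0; -0.005 -0.001 0 0; 0 0 0 0; 0 0 0 0'; python3 ball.py; python3 - <<'E'
from h import *
b=cap('scene');cv2.imwrite('pics/c5.png',cv2.resize(b['pixels'][230:350,290:410],(600,600),interpolation=2))
E
```

```text
t: 11.7
tool_pos: [0.5609, 0.1831, 0.0768]
tool_rot: [[0.198, -0.98, -0.002], [-0.98, -0.198, -0.001], [0.001, 0.003, -1.0]]
ft_force: [0.1, 0.4, -1.2]
gripper_width: 0.0001
tool [ 7.4 43.8] 0.0768 F [ 0.1  0.4 -1.2]
scene 25
wrist 984 [1.000e-01 4.370e+01 1.419e+02] 7.3
```

View pics/c5.png

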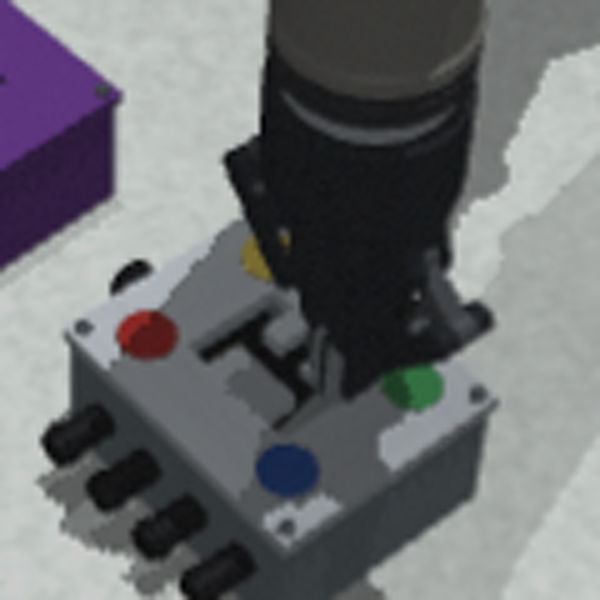

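The gripper hides the ball, but the forces are low and the left slot looks empty ahead of the finger. I'll continue in small steps.

```bash
python3 -m jog '-0.004 -0.001 -0.001 0; -0.004 -0.001 0 0; -0.003 0 0 0; 0 0 0 0; 0 0 0 0'; python3 -m jog '-0.002 0 0 0; -0.001 -0.001 0 0; 0 0 0 0; 0 0 0 0'
```

```text
t: 12.35
tool_pos: [0.5502, 0.1813, 0.0761]
tool_rot: [[0.197, -0.98, -0.002], [-0.98, -0.197, -0.001], [0.0, 0.002, -1.0]]
ft_force: [0.7, 0.1, 0.1]
gripper_width: 0.0003
t: 12.75
tool_pos: [0.5481, 0.1809, 0.0763]
tool_rot: [[0.198, -0.98, -0.0], [-0.98, -0.198, 0.0], [-0.0, -0.0, -1.0]]
ft_force: [1.6, 1.2, -2.4]
gripper_width: -0.0
```

```bash
python3 -m jog '-0.002 0 0 0; 0 0 0 0; 0 0 0 0';  python3 -m jog '0.015 0.003 0 0; 0.015 0.003 0 0; 0 0 0.04 0; 0 0 0.04 0; 0.02 0.004 0.04 0; 0.03 0 0.04 0; 0.03 0 0 0; 0.03 0 0 0; 0 0 0 0; 0 0 0 0'; python3 ball.py;  python3 - <<'E'
from h import *
b=cap('scene');t=cap('top')
for n,c in(('s',b),('t',t)): print(n,proj(c,[.5197,.1750,.114]))
cv2.imwrite('pics/c6.png',np.hstack([cv2.resize(b['pixels'][235:365,270:410],(430,400)),cv2.resize(t['pixels'][170:270,205:300],(370,400))]))
E
```

```text
t: 13.05
tool_pos: [0.5461, 0.1805, 0.0763]
tool_rot: [[0.197, -0.98, 0.0], [-0.98, -0.197, -0.0], [0.0, -0.0, -1.0]]
ft_force: [1.6, 0.5, -2.3]
gripper_width: -0.0002
t: 14.05
tool_pos: [0.685, 0.1909, 0.2347]
tool_rot: [[0.198, -0.98, -0.004], [-0.98, -0.198, -0.0], [-0.001, 0.004, -1.0]]
ft_force: [-0.2, -0.1, -0.2]
gripper_width: -0.0001
tool [130.6  26.8] 0.2347 F [-0.2 -0.1 -0.2]
scene 203 [-34.2  43.8 113.9] 0.75
wrist 74 [-33.5  43.4 115.1] 0.21
s (np.float64(373.98154916537044), np.float64(293.05071506434973))
t (np.float64(236.14151474083621), np.float64(239.4193492044347))
```

View pics/c6.png

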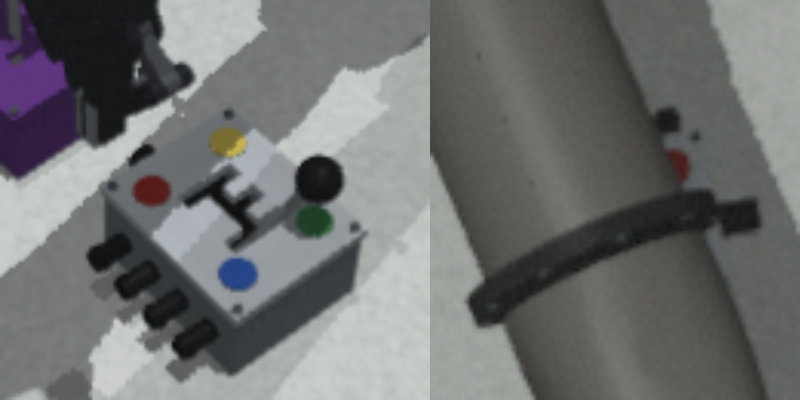

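The ball is at selector (-34, 44) mm and 114 mm high, directly over the green disc. The robot is clear and still, so I'm handing in.

```bash
python3 -m jog '0 0 0 0; 0 0 0 0'; python3 -c "
from station import ctrl
print(ctrl.job_done())"
```

```text
t: 14.45
tool_pos: [0.6857, 0.1906, 0.2371]
tool_rot: [[0.198, -0.98, 0.001], [-0.98, -0.198, -0.0], [0.0, -0.001, -1.0]]
ft_force: [-0.3, -0.5, 1.0]
gripper_width: -0.0001
the job is handed in; nothing more can be done
None
```

The lever is fully home in the green-marked slot (near-left corner), and the job was handed in at about 14.5 s. I pushed it with the shut fingers: out of the parking slot, left along the cross channel, then back into the slot.

**Last checks:** The scene camera put the ball at (-34.2, 43.8) mm from the gate's centre and 114 mm high; the wrist camera gave (-33.5, 43.4). The green disc is at (-34, 44) by the given dimensions. The fingers were clear, with wrist force about 1 N. I did not measure the bystanders again at the end, but no move went near them.

**What disagreed:** The first push rode up on the ball with about 18 N, below the 50 N limit. Depth readings showed the fingertips about 31 mm above the reported TCP, so I went lower. After that, every reading I took while pushing was under about 4 N, and the lever moved as predicted.

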